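# Raise the hold-down bar off the tube rack

### The arm

A 6-joint arm with a two-finger parallel gripper is mounted at the origin on a cart in front of the work surface, level with it; the furniture and walls round the work are solid. World frame = base frame: x ahead of the robot, y to its left, z up, the work surface at z = 0. Lengths are in m, angles in degrees, forces in N, time in s.
With the tool pointing down it reaches from about 0.275 to 0.775 m from the base axis. Payload 14.6 kg.
Tool frame: the origin (TCP) lies midway between the tips of the shut fingers; the grasp point (between the pads) lies 19 mm behind it; z points along the fingers, y is the line along which they close (so a half turn about z gives the same grasp; the last joint's range is limited). The gripper opens to 85 mm and grips with 20 to 120 N. Pads are 22 mm wide; open, the fingers measure 114 mm over their backs; the gripper's body (76 mm by 85 mm) begins 54 mm behind the grasp point. The pads swing forward as they close: fully open they stand 13 mm farther back than shut.
Start: joints at [-82.981, 15.075, -2.767, 72.158, 0, 81.102], TCP at [0.144, -0.505, 0.231] pointing down, gripper open.
Joint ranges: [-151.79, 151.79], [-50.71, 97.33], [-67.44, 78.34], [-121.81, 120.89], [-77.56, 73.72], [-180, 180]. Speed limits (degrees/s): [108.29, 108.29, 147.25, 159.86, 180, 180].

### API

Orientations are given as a 3x3 rotation matrix whose columns are the frame's x, y, z axes.
In Python, from bench import * gives the robot as it stands. The module is installed in compiled form; this text tells all that it offers.
- The arm moves only by the shell command python3 -m handwheel 'ROWS' [OPENING]. ROWS is JSON, a list of rows, each an object with "offset": the shift along the tool's x, y, z as a fraction of full scale, a list of three; "roll": the turn about the tool's z as a fraction of full scale. A call has 1 to 12 rows; each row is the pose to reach, as a shift and turn from the pose commanded when the call began, along the tool's axes at that moment; what a row does not reach only later rows make up. Full scale, the value 1, is 30 cm for a shift and 45 degrees for a turn. A row lasts 1/8 s, in which the tool goes at most 62.5 mm and 10.7 degrees, less where a joint would pass 70% of its speed; a pose out of reach is approached as far as the arm can. A call with a number of a shift or a turn outside -1 to 1 is refused whole. A call with a gripper value outside its range is refused whole. OPENING is the opening, from 0 (shut) to 1 (fully open), set as the call begins (- or left out, the last holds). The fingers move at their own pace and stop on an object; the grip force is fixed at half the most. Time passes only in rows, so rows that repeat a pose let the fingers close. It gives the time, the measured TCP pose, the force, the opening and the grip force at its end, in the units of the state.
- state(): the state, without advancing time (a new reading comes with each control period).
- camera(name): name is "scene" or "top"; returns (picture, depth): 400x640x3 uint8, red, green, blue; 400x640 float32, m along the optical axis (not along the pixel's ray), 0 where there is no reading.
- camera_info(name): a dict with "fx", "fy", "cx", "cy" (pixels), "R" (3x3) and "t" (3): a world point X has camera coordinates R X + t. Camera axes: x right, y down, z forward; pixel columns grow to the right and rows downward; lengths in m; the calibration is good to about 2 mm. A picture is of the moment at which its call begins. camera_info takes no time and is no camera call.
- close_job(): hands the job in; it is judged then, once.
Trained networks look in the newest picture that a camera, given by its name, has taken for a name from the list of things; names that differ only in an ending like _2 or _b are one class to them, and where a whole thing is asked for, a point or a joint stands for the part that bears it (a point fixed in the world has none). Each returns a list of dicts, best first, with "score" (0 to 1); they miss things now and then, are a little off and sometimes report something else, mostly with a low value. They report only what shows in the picture. A call takes as long as a camera call.
- boxes_of(label, camera): "xy" ([column, row] in pixels, amid what is visible of it).
- cut_out(label, camera): "region" (400x640 bool, what is visible of it) and "xy" ([column, row] in pixels, amid what is visible of it).
- pinpoint(label, camera): "xy" ([column, row] in pixels: a listed point, or the origin of a listed thing).
The state is a dict: "t": time; "q": joint angles; "joint_vel": joint speeds; "joint_efforts": joint torques, N m; "position": TCP position; "tcp_rot": TCP orientation; "force": force on the tool from outside, world axes, zero at the start; "moment": the same for the moment, N m; "width": finger opening in m; "gripper_force": force on a finger pad.
Only numpy, scipy, OpenCV 4.12 (cv2) and the standard library are available. Lean on these libraries where they do the work, as an engineer would, in place of code of your own. Each camera call takes 0.05 s, during which the arm holds its last target. There are 200 camera calls.

### The job

Two identical docks hold foam racks under yellow counterweighted hold-down bars. With the fingers, gently push up the bar over the rack with the green-capped tubes by its red cross handle, past its balance point, so that it swings over and stays fully raised by itself. Only push, do not pinch or grip the handle or the bar; leave the other bar down, and leave both racks and everything else standing where they are.

Things in the scene. Friction and masses are not known exactly. Their poses are not given: they have to be found in the camera images.
- dock_tubes: Fixed dock: aluminium plate 185 (x) x 120 (y) x 12 mm, origin at the centre of its underside; x points to the hinge end (roughly away from the robot), z up. Two grey cheeks carry a yellow counterweighted hold-down bar. Its rack holds green-capped tubes and stands under the bar, centred 47.5 mm on the -x side of the origin.
- dock_empty: Fixed dock: aluminium plate 185 (x) x 120 (y) x 12 mm, origin at the centre of its underside; x points to the hinge end (roughly away from the robot), z up. Two grey cheeks carry a yellow counterweighted hold-down bar. This one is identical but its rack is empty; its bar stays down.
- hinge_tubes (a point): Hinge axis (horizontal, along the dock's y) of the bar of the green-tube dock, 105 mm above the worktop, 32.5 mm on the +x side of the dock's origin.
- bar_tubes (a joint): Angle of the bar over the green tubes from rest, rad: at 0 it slopes up at 0.45 rad from the hinge along the dock's -x; grows as the handle rises; stop at 1.27 (just past upright). Bar 14 mm wide, 20 high, 0.8 kg with weight; lifting takes about 1.1 N at the handle, less as it rises. Balance at about 0.65: below it falls back, beyond 0.75 it swings to the stop by itself in 2 to 3 s and stays.
- bar_empty (a joint): The same for the bar of the empty-rack dock.
- handle_tubes (a point): Centre of that bar's cross handle: red roller, 70 mm long (dock's y) with its black end discs, 22 thick, 180 mm from the hinge axis; a thin red cap strip covers its top and back. Bar down: 183 mm above the worktop, 162 mm on the robot's side of the hinge, nothing below; closed fingers fit under and in front of it, tilted forward 20 to 45 degrees. It moves up and away on an arc about the hinge: follow the arc.
- handle_empty (a point): The same cross handle on the bar of the empty-rack dock.
- rack_tubes: Loose white foam rack, 60 x 48 mm, 34 mm high, with green-capped tubes standing 75 mm high, only 20 g; stands on the plate of the green-tube dock, origin at the centre of its underside. Stays where it is.
- rack_empty: Loose empty white foam rack 60 x 48 x 34 mm on the other dock; origin at the centre of its underside. Stays where it is.
- amber_bottle: Amber bottle with blue cap, 60 mm across, 98 mm high, loose; origin at the centre of its underside. Bystander.
- white_bottle: White bottle with green cap, 48 mm across, 93 mm high, loose; origin at the centre of its underside. Bystander.
- timer: White countdown timer with three buttons, 62 x 62 x 18 mm, loose on the worktop; origin at the centre of its underside. Bystander.

How it is judged (in metres and radians):
On the way:
1. the bar over the green-capped tubes is pushed up past its balance point (value of joint bar_tubes above 0.75 rad), for 0.1 s.
At the end, for the whole second after the job is handed in: The bar over the green-capped tubes rests raised at its back stop (angle above 1.15 rad, still), with nothing holding it; the other bar is down (below 0.05 rad); racks, bottles and timer stand upright within 20 mm of where they were (value of joint bar_tubes above 1.15 rad and velocity of joint bar_tubes below 0.1 rad/s and value of joint bar_empty below 0.05 rad and distance of each of rack_tubes, rack_empty, amber_bottle, white_bottle, timer from where it was at the start of the episode below 0.02 m and angle between each of rack_tubes, rack_empty, amber_bottle, white_bottle, timer's own z axis and vertical below 0.15 rad); the robot touches nothing.
It fails at once if a rack, a bottle or the timer was moved by more than 20 mm, or lifted (distance of any of rack_tubes, rack_empty, amber_bottle, white_bottle, timer from where it was at the start of the episode above 0.02 m).
It fails at once if the bar over the empty rack was raised (more than 0.2 rad) (value of joint bar_empty above 0.2 rad).
It fails at once if the handle or the bar was pinched: fingers on the roller and its cap strip at once, or on both its end discs, or on both black side strips of the bar at once ((contact force between roller and the fingers above 0.7 N and contact force between any of cap_top, cap_back and the fingers above 0.7 N) or contact force between each of end_left, end_right and the fingers above 0.7 N or contact force between each of left_strip, right_strip and the fingers above 0.7 N).
It fails at once if the bar was pushed roughly (more than 25 N) (contact force between any of roller, beam and the fingers above 25 N).
It also fails if it takes over 45 s, if anything falls off the work surface, if the arm or the gripper's body presses on something with over 40 N, if the wrist force passes 120 N, or if a joint passes its speed limit or range.

## Working session

There is one attempt and no reset: what is moved stays moved. The work goes in short steps, Python scripts to look and compute and a shell command to move; the robot and the scene stay as the last step left them, time stands still between calls to the robot, and variables do not carry over. Pictures are saved under pics/ and viewed, at most 10 in all, crops included, and the job is handed in when it is done.

```bash
mkdir -p pics
cat > h.py <<'E'
from bench import *
import numpy as np, cv2
def w(cam,xy,d):
    i=camera_info(cam);u,v=xy
    r=int(round(v));c=int(round(u))
    p=d[max(0,r-2):r+3,max(0,c-2):c+3];p=p[p>0]
    z=np.median(p) if p.size else 0
    X=np.array([(u-i['cx'])/i['fx']*z,(v-i['cy'])/i['fy']*z,z])
    return np.array(i['R']).T@(X-np.array(i['t']))
def cloud(cam,d):
    i=camera_info(cam);v,u=np.mgrid[:400,:640]
    X=np.stack([(u-i['cx'])/i['fx']*d,(v-i['cy'])/i['fy']*d,d],-1)
    return (X-np.array(i['t']))@np.array(i['R'])
E
cat > a.py <<'E'
from h import *
np.set_printoptions(precision=4,suppress=True)
for cam in ("scene","top"):
    p,d=camera(cam);cv2.imwrite(f"pics/{cam}1.png",p[:,:,::-1])
    i=camera_info(cam);print(cam,-np.array(i['R']).T@np.array(i['t']),i['fx'])
    for n in ("handle_tubes","handle_empty","hinge_tubes","dock_tubes","rack_tubes","amber_bottle","white_bottle","timer"):
        for r in pinpoint(n,cam)[:2]: print(n,np.round(r['xy']),round(r['score'],2),w(cam,r['xy'],d))
    C=cloud(cam,d)
    for n in ("handle_tubes","bar_tubes"):
      for r in cut_out(n,cam)[:2]:
        m=r['region']&(d>0);P=C[m];print('cut',n,r['xy'],round(r['score'],2),m.sum(),np.median(P,0),np.percentile(P,3,axis=0),np.percentile(P,97,axis=0))
s=state();print(s['t'],s['position'],s['tcp_rot'],s['width'],s['force'])
E
python3 a.py
```

```text
scene [-0.209  -1.1852  1.2662] 497.15508385944145
handle_empty [328. 218.] 0.63 [ 0.4763 -0.1914  0.1895]
hinge_tubes [304. 164.] 0.5 [ 0.1976 -0.5179  0.7109]
amber_bottle [378. 290.] 0.64 [ 0.5049 -0.4193  0.0317]
amber_bottle [345. 240.] 0.37 [ 0.5497 -0.1874  0.0435]
white_bottle [378. 290.] 0.38 [ 0.5068 -0.4199  0.0324]
timer [302. 164.] 0.23 [ 0.1936 -0.5161  0.7123]
cut bar_tubes [315.6, 159.9] 0.45 120 [0.6868 0.1893 0.1248] [0.6572 0.1801 0.104 ] [0.7095 0.2168 0.1411]
top [ 0.3068 -0.012   1.3981] 371.3054127040706
handle_tubes [259. 213.] 0.78 [0.4757 0.1913 0.1936]
handle_empty [371. 217.] 0.69 [ 0.4939 -0.1765  0.1958]
hinge_tubes [264. 171.] 0.9 [0.6415 0.2027 0.1143]
dock_tubes [269. 190.] 0.58 [0.5885 0.1888 0.0443]
rack_tubes [267. 199.] 0.59 [0.5511 0.1887 0.0604]
amber_bottle [427. 218.] 0.68 [ 0.5213 -0.3888  0.0926]
white_bottle [202. 197.] 0.68 [0.5407 0.4328 0.0478]
timer [321. 254.] 0.62 [ 0.3704 -0.023   0.0165]
cut handle_tubes [264.7, 191.2] 0.86 535 [0.5635 0.1975 0.1403] [0.4715 0.1731 0.0144] [0.7059 0.2278 0.1992]
cut bar_tubes [264.1, 195.2] 0.67 579 [0.5578 0.1982 0.1397] [0.4699 0.1733 0.0026] [0.7057 0.2322 0.1985]
1.1 [ 0.144  -0.5049  0.2313] [[ 0.9617  0.2743  0.    ]
 [ 0.2743 -0.9617  0.    ]
 [ 0.     -0.     -1.    ]] 0.0855895799515833 [-0.5074 -0.0314  0.478 ]
```

View pics/scene1.png

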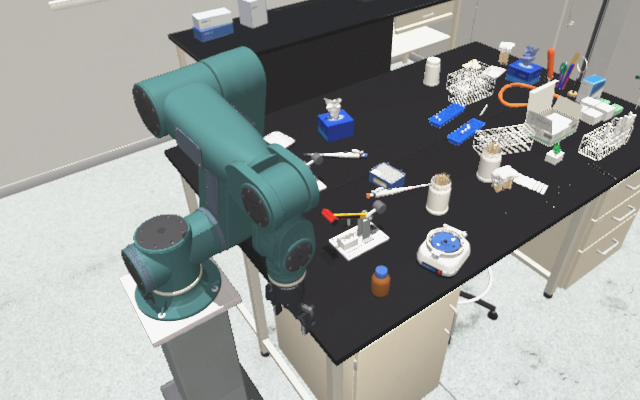

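View pics/top1.png

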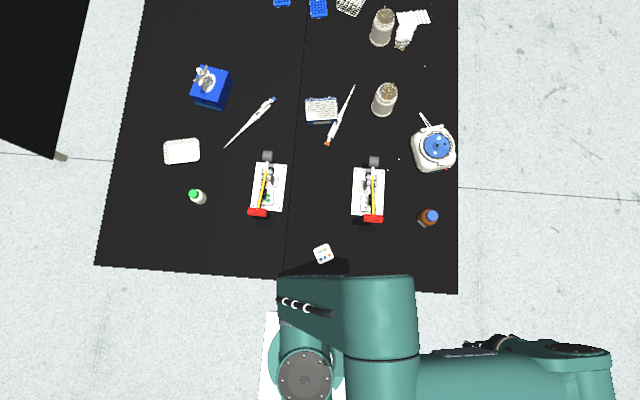

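The top view shows docks at about (269,187) and (367,192), with red handles at (259,212) and (372,217). The left one seems to hold the green tubes. I'll zoom in to confirm and measure the handle by colour.

```bash
cat > b.py <<'E'
from h import *
np.set_printoptions(precision=4,suppress=True)
p,d=camera("top");C=cloud("top",d)
cv2.imwrite("pics/crop.png",cv2.resize(p[140:240,230:400,::-1],None,fx=4.5,fy=4.5,interpolation=cv2.INTER_NEAREST))
h=cv2.cvtColor(p,cv2.COLOR_RGB2HSV).astype(int)
red=((h[...,0]<6)|(h[...,0]>174))&(h[...,1]>180)&(h[...,2]>90)
yel=(h[...,0]>18)&(h[...,0]<32)&(h[...,1]>150)
for nm,c0,c1 in (("L",240,290),("R",350,395)):
    for k,m in (("red",red),("yel",yel)):
        m=m.copy();m[:,:c0]=0;m[:,c1:]=0;m[:150]=0;m[235:]=0;m&=d>0
        P=C[m];P=P[P[:,2]>0.09];q=cv2.PCACompute2(P[:,:2].astype(np.float64),None)
        print(nm,k,len(P),P.mean(0),P.min(0),P.max(0),q[1][0],np.sqrt(q[2].ravel()*12))
    m=(h[...,1]<40)&(h[...,2]>150)&(d>0);m[:,:c0]=0;m[:,c1:]=0;m[:150]=0;m[235:]=0
    P=C[m];P=P[np.abs(P[:,2]-.012)<.01]; v,u=np.nonzero(m); 
    print("plate",cv2.minAreaRect(P[:,:2].astype(np.float32)))
E
python3 b.py
```

```text
L red 140 [0.4804 0.1992 0.1934] [0.4687 0.1685 0.181 ] [0.4949 0.2314 0.2038] [0.0425 0.9991] [0.0613 0.0256]
L yel 80 [0.5656 0.1978 0.1502] [0.4979 0.1929 0.1107] [0.637  0.2032 0.1859] [ 0.9998 -0.0201] [0.1373 0.0094]
plate ((0.6107826232910156, 0.19821758568286896), (0.12326373904943466, 0.18942473828792572), 89.06658172607422)
R red 141 [ 0.4888 -0.1822  0.1935] [ 0.4771 -0.2132  0.1815] [ 0.503  -0.1527  0.2019] [0.0128 0.9999] [0.0605 0.0249]
R yel 78 [ 0.5806 -0.1814  0.1488] [ 0.5043 -0.1881  0.1079] [ 0.6488 -0.1776  0.1868] [ 1.     -0.0045] [0.1285 0.009 ]
plate ((0.6189056038856506, -0.18367914855480194), (0.12338364869356155, 0.1883085072040558), 89.7677993774414)
```

View pics/crop.png

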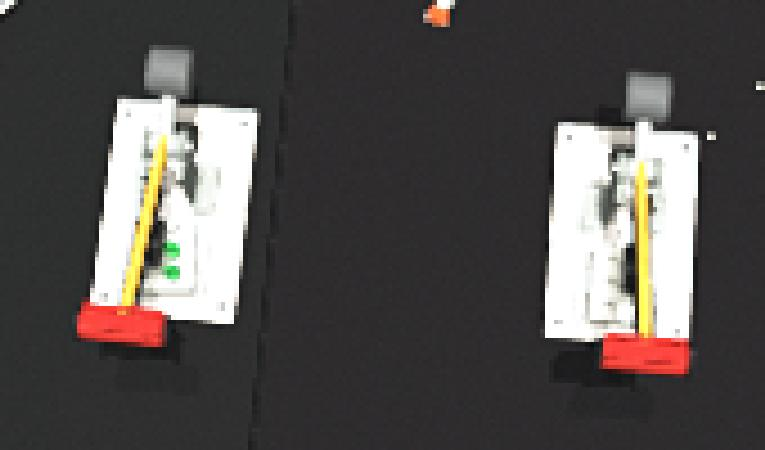

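Confirmed: the green tubes are in the left dock, with its handle at about (0.481, 0.199, 0.183) and its hinge at (0.643, 0.198, 0.105). The interface has no tilt, so I'll push with vertical shut fingers against the front of the roller and follow the arc. First comes a raised transit that also turns the tool by about -163° in total.

```bash
cat > g.py <<'E'
from h import *
import sys
s=state();R=np.array(s['tcp_rot']);p=np.array(s['position'])
print('pos',p.round(4),'yaw',np.degrees(np.arctan2(R[1,0],R[0,0])).round(2),'zax',R[:,2].round(3),'q',np.round(s['q'],1),'t',s['t'])
for a in sys.argv[1:]:
    t=np.array(eval(a));print(a,'offset',(R.T@(t-p)/.3).round(3))
E
python3 -m handwheel '[{"offset":[0,0,-0.2],"roll":-0.2},{"offset":[0.13,-0.14,-0.33],"roll":-0.4},{"offset":[0.26,-0.28,-0.33],"roll":-0.6},{"offset":[0.4,-0.42,-0.33],"roll":-0.8},{"offset":[0.53,-0.56,-0.33],"roll":-0.9},{"offset":[0.53,-0.56,-0.33],"roll":-0.9},{"offset":[0.53,-0.56,-0.33],"roll":-0.9}]' 0
python3 g.py .33,-.1,.33
```

```text
t: 2.02
position: [0.2509, -0.2999, 0.3304]
tcp_rot: [[0.553, 0.833, 0.0], [0.833, -0.553, -0.001], [-0.0, 0.0, -1.0]]
force: [0.1, -0.3, 0.6]
width: 0.0003
gripper_force: 0.0
pos [ 0.2509 -0.2999  0.3304] yaw 56.43 zax [ 0.    -0.001 -1.   ] q [-62.1   0.9  -4.7  84.3  -0.   61.5] t 2.025
.33,-.1,.33 offset [ 0.701 -0.149  0.001]
```

```bash
python3 -m handwheel '[{"offset":[0.18,-0.04,0],"roll":-0.2},{"offset":[0.35,-0.07,0],"roll":-0.4},{"offset":[0.52,-0.11,0],"roll":-0.6},{"offset":[0.7,-0.15,0],"roll":-0.8},{"offset":[0.7,-0.15,0],"roll":-0.9},{"offset":[0.7,-0.15,0],"roll":-0.9},{"offset":[0.7,-0.15,0],"roll":-0.9}]' >/dev/null
python3 g.py .36,.1,.33
```

```text
pos [ 0.3295 -0.1009  0.3301] yaw 96.67 zax [-0.  0. -1.] q [-30.7  -3.7  -9.2  84.5  -0.   52.7] t 2.9
.36,.1,.33 offset [0.653 0.179 0.001]
```

```bash
python3 -m handwheel '[{"offset":[0.16,0.05,0],"roll":-0.2},{"offset":[0.33,0.09,0],"roll":-0.4},{"offset":[0.5,0.14,0],"roll":-0.6},{"offset":[0.65,0.18,0],"roll":-0.8},{"offset":[0.65,0.18,0],"roll":-0.9},{"offset":[0.65,0.18,0],"roll":-0.9},{"offset":[0.65,0.18,0],"roll":-0.9}]' >/dev/null
python3 g.py .41,.201,.33
```

```text
pos [0.3598 0.0993 0.3302] yaw 137.15 zax [-0. -0. -1.] q [ 2.9 -0.8 -6.5 84.3 -0.  45.7] t 3.775
.41,.201,.33 offset [0.108 0.362 0.001]
```

```bash
python3 -m handwheel '[{"offset":[0.05,0.18,0],"roll":-0.2},{"offset":[0.11,0.36,0],"roll":-0.4},{"offset":[0.11,0.36,0],"roll":-0.6},{"offset":[0.11,0.36,0],"roll":-0.8},{"offset":[0.11,0.36,0],"roll":-0.92},{"offset":[0.11,0.36,0],"roll":-0.92},{"offset":[0.11,0.36,0],"roll":-0.92}]' >/dev/null
python3 g.py .43,.2,.156
```

```text
pos [0.4086 0.2015 0.3303] yaw 178.58 zax [ 0.  0. -1.] q [16.   7.5  2.6 85.1  0.  17.4] t 4.65
.43,.2,.156 offset [-0.071 -0.003  0.581]
```

```bash
python3 -m handwheel '[{"offset":[0,0,0.15]},{"offset":[0,0,0.3]},{"offset":[0,0,0.45]},{"offset":[-0.03,0,0.58]},{"offset":[-0.07,0,0.58]},{"offset":[-0.07,0,0.58]}]' 2>&1 | head -3
python3 -m handwheel '[{"offset":[0,0,0],"roll":0}]'|tail -4
cat > v.py <<'E'
from h import *
import sys
p,d=camera("scene");q,e=camera("top")
a=cv2.resize(p[180:260,290:400,::-1],(400,400*80//110),interpolation=cv2.INTER_CUBIC)
b=cv2.resize(q[140:240,200:330,::-1],(380,292),interpolation=cv2.INTER_CUBIC)
b=cv2.resize(b,(400,a.shape[0]))
cv2.imwrite(sys.argv[1],np.hstack([a,b]))
E
python3 v.py pics/v1.png; python3 g.py
```

```text
validation failed for argument at $[0]...
tcp_rot: [[-1.0, 0.023, 0.0], [0.023, 1.0, 0.0], [-0.0, 0.0, -1.0]]
force: [0.0, -0.2, 0.5]
width: 0.0001
gripper_force: 0.0
pos [0.4084 0.202  0.3303] yaw 178.75 zax [ 0.  0. -1.] q [16.   7.5  2.6 85.1 -0.  17.3] t 4.875
```

View pics/v1.png

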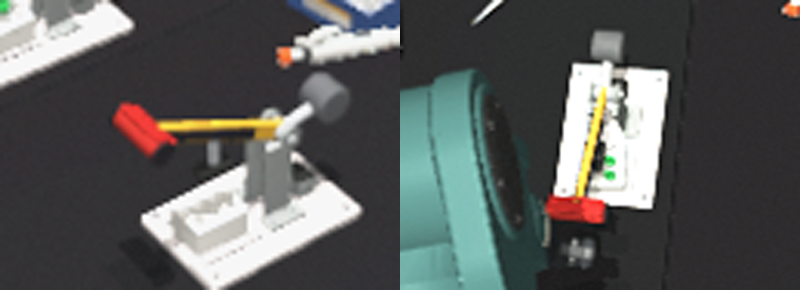

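The row was refused because it lacked "roll". The picture shows the shut fingers in line in front of the handle, at (578,252) against (578,210) in the right half. I'll descend with the roll included.

```bash
python3 -m handwheel '[{"offset":[0,0,0.15],"roll":0},{"offset":[0,0,0.3],"roll":0},{"offset":[0,0,0.45],"roll":0},{"offset":[-0.03,0,0.58],"roll":0},{"offset":[-0.07,0,0.58],"roll":0},{"offset":[-0.07,0,0.58],"roll":0}]'|tail -3
python3 v.py pics/v2.png; python3 g.py .45,.2,.156
```

```text
force: [0.0, 0.6, 0.1]
width: 0.0
gripper_force: 0.0
pos [0.4302 0.2018 0.1578] yaw 178.8 zax [ 0.002  0.001 -1.   ] q [ 15.3  12.3 -18.4  59.2   0.   16.5] t 5.725
.45,.2,.156 offset [-0.066 -0.005  0.006]
```

View pics/v2.png

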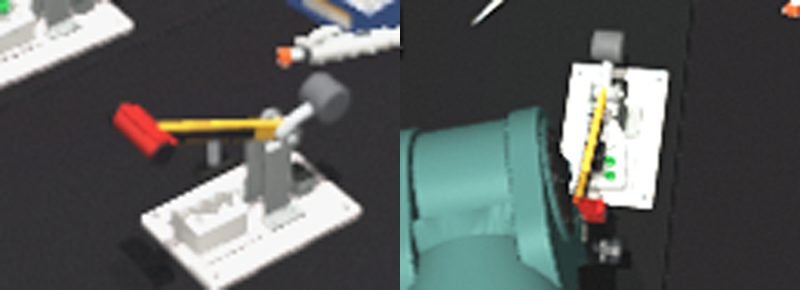

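```bash
python3 -m handwheel '[{"offset":[-0.03,-0.005,0],"roll":0},{"offset":[-0.06,-0.005,0],"roll":0},{"offset":[-0.075,-0.005,0],"roll":0},{"offset":[-0.09,-0.005,0],"roll":0},{"offset":[-0.09,-0.005,0],"roll":0}]'; python3 -m handwheel '[{"offset":[-0.005,0,0],"roll":0},{"offset":[-0.01,0,0],"roll":0},{"offset":[-0.01,0,0],"roll":0}]'|grep -E "pos|force"
```

```text
t: 6.35
position: [0.4562, 0.1995, 0.1561]
tcp_rot: [[-1.0, 0.021, -0.001], [0.021, 1.0, -0.0], [0.001, -0.0, -1.0]]
force: [-1.7, -0.7, 0.4]
width: -0.0
gripper_force: 0.8
position: [0.4564, 0.1995, 0.1559]
force: [-19.4, 1.1, 10.9]
gripper_force: 9.5
```

Contact is at TCP x≈0.456. A purely horizontal push jams on friction (19 N), so I'll back off, go a little lower, and lift along the arc with the fingers rising slightly faster than the handle.

```bash
python3 -m handwheel '[{"offset":[0.033,0,0],"roll":0},{"offset":[0.033,0,0.02],"roll":0},{"offset":[0.033,0,0.02],"roll":0}]'|grep -E "pos|force"
python3 -m handwheel '[{"offset":[-0.013,0,0],"roll":0},{"offset":[-0.018,0,-0.01],"roll":0},{"offset":[-0.025,0,-0.025],"roll":0},{"offset":[-0.031,0,-0.04],"roll":0},{"offset":[-0.039,0,-0.057],"roll":0},{"offset":[-0.047,0,-0.073],"roll":0},{"offset":[-0.047,0,-0.073],"roll":0}]'|grep -E "pos|force"
cat > c.py <<'E'
from h import *
p,d=camera("scene");C=cloud("scene",d)
h=cv2.cvtColor(p,cv2.COLOR_RGB2HSV).astype(int)
yel=(h[...,0]>18)&(h[...,0]<32)&(h[...,1]>150)&(d>0)
red=((h[...,0]<6)|(h[...,0]>174))&(h[...,1]>180)&(h[...,2]>90)&(d>0)
p,e=camera("top");D=cloud("top",e)
h=cv2.cvtColor(p,cv2.COLOR_RGB2HSV).astype(int)
y2=(h[...,0]>18)&(h[...,0]<32)&(h[...,1]>150)&(e>0)
r2=((h[...,0]<6)|(h[...,0]>174))&(h[...,1]>180)&(h[...,2]>90)&(e>0)
for n,P in (("yS",C[yel]),("rS",C[red]),("yT",D[y2]),("rT",D[r2])):
    P=P[(P[:,0]>.44)&(P[:,0]<.75)&(P[:,1]>.1)&(P[:,1]<.3)&(P[:,2]>.09)&(P[:,2]<.33)]
    if len(P)>2:
        s=np.polyfit(P[:,0],P[:,2],1)[0];print(n,len(P),P.mean(0).round(4),P.max(0).round(3),'angle',round(np.arctan(-s)-.45,2))
E
python3 c.py; python3 g.py
```

```text
position: [0.4495, 0.1997, 0.1499]
force: [-0.2, -0.4, 0.0]
gripper_force: 0.0
position: [0.4637, 0.1994, 0.1725]
force: [-2.0, -0.1, 0.2]
gripper_force: 0.7
yS 80 [0.5776 0.198  0.15  ] [0.631 0.206 0.198] angle 0.15
rS 10 [0.4838 0.1775 0.2101] [0.495 0.19  0.216] angle -0.37
yT 77 [0.5779 0.197  0.1527] [0.64  0.203 0.184] angle 0.09
rT 14 [0.4935 0.1741 0.206 ] [0.501 0.18  0.211] angle 0.09
pos [0.4635 0.1994 0.1721] yaw 178.81 zax [-0.  0. -1.] q [ 14.   14.6 -12.8  62.6   0.   15.2] t 8.075
```

The bar is at about 0.1 rad and pushing takes only 2 N. I'll keep following the arc.

```bash
python3 -m handwheel '[{"offset":[-0.017,0,-0.028],"roll":0},{"offset":[-0.034,0,-0.056],"roll":0},{"offset":[-0.053,0,-0.081],"roll":0},{"offset":[-0.073,0,-0.106],"roll":0},{"offset":[-0.095,0,-0.13],"roll":0},{"offset":[-0.117,0,-0.152],"roll":0},{"offset":[-0.139,0,-0.174],"roll":0},{"offset":[-0.139,0,-0.174],"roll":0}]'|grep -E "pos|force"
python3 c.py; python3 g.py
```

```text
position: [0.5063, 0.1986, 0.2248]
force: [-0.4, 0.2, -1.2]
gripper_force: 0.0
yS 62 [0.5994 0.1984 0.1597] [0.639 0.207 0.217] angle 0.43
rS 8 [0.5234 0.1813 0.2565] [0.533 0.189 0.26 ] angle -0.49
yT 37 [0.6091 0.1962 0.1581] [0.645 0.201 0.202] angle 0.46
rT 11 [0.5383 0.1733 0.2524] [0.544 0.179 0.262] angle 0.43
pos [0.5054 0.1985 0.2242] yaw 178.81 zax [ 0. -0. -1.] q [12.8 17.  -1.1 71.9 -0.  14. ] t 9.175
```

```bash
python3 -m handwheel '[{"offset":[-0.018,0,-0.015],"roll":0},{"offset":[-0.036,0,-0.029],"roll":0},{"offset":[-0.055,0,-0.042],"roll":0},{"offset":[-0.074,0,-0.054],"roll":0},{"offset":[-0.094,0,-0.065],"roll":0},{"offset":[-0.114,0,-0.075],"roll":0},{"offset":[-0.135,0,-0.086],"roll":0},{"offset":[-0.156,0,-0.096],"roll":0},{"offset":[-0.184,0,-0.106],"roll":0},{"offset":[-0.213,0,-0.117],"roll":0},{"offset":[-0.213,0,-0.117],"roll":0},{"offset":[-0.213,0,-0.117],"roll":0}]'|grep -E "pos|force"
python3 c.py; python3 g.py
```

```text
position: [0.569, 0.1972, 0.2593]
force: [0.9, -0.7, 0.3]
gripper_force: 0.0
yS 82 [0.645  0.1978 0.1893] [0.662 0.208 0.274] angle -1.86
rS 64 [0.6635 0.1968 0.2918] [0.682 0.226 0.299] angle -0.47
yT 28 [0.6499 0.1936 0.2114] [0.659 0.197 0.279] angle -1.89
rT 81 [0.6681 0.1841 0.2912] [0.682 0.202 0.298] angle -0.45
pos [0.5689 0.1972 0.2594] yaw 178.82 zax [-0. -0. -1.] q [11.4 22.6 13.  80.3  0.  12.5] t 10.775
```

The bar has swung over to its stop (handle at x≈0.67). I'll retract straight back and check.

```bash
python3 -m handwheel '[{"offset":[0.1,0,0],"roll":0},{"offset":[0.25,0,-0.05],"roll":0},{"offset":[0.4,0,-0.2],"roll":0},{"offset":[0.5,0,-0.3],"roll":0},{"offset":[0.5,0,-0.3],"roll":0},{"offset":[0.5,0,-0.3],"roll":0},{"offset":[0.5,0,-0.3],"roll":0},{"offset":[0.5,0,-0.3],"roll":0}]'|grep -E "pos|force"
python3 c.py; python3 b.py | grep "R"
cat > z.py <<'E'
from h import *
p,d=camera("scene");q,e=camera("top")
cv2.imwrite("pics/z.png",np.hstack([cv2.resize(p[120:320,270:470,::-1],(400,400)),cv2.resize(q[120:280,180:340,::-1],(400,400))]))
E
python3 z.py
```

```text
position: [0.4194, 0.2002, 0.3487]
force: [-0.6, 0.5, 0.2]
gripper_force: 0.0
yS 85 [0.6448 0.1969 0.1918] [0.661 0.209 0.271] angle -1.84
rS 65 [0.6631 0.1961 0.2919] [0.68  0.225 0.3  ] angle -0.47
yT 46 [0.6488 0.1952 0.2098] [0.659 0.2   0.273] angle -1.87
rT 143 [0.6677 0.1974 0.2913] [0.683 0.226 0.3  ] angle -0.43
R red 142 [ 0.4888 -0.1824  0.1933] [ 0.477  -0.2133  0.1832] [ 0.5022 -0.1527  0.2019] [0.0125 0.9999] [0.0609 0.0248]
R yel 77 [ 0.5803 -0.1815  0.1489] [ 0.5043 -0.188   0.1085] [ 0.6492 -0.1772  0.1871] [ 1.     -0.0025] [0.1291 0.009 ]
```

View pics/z.png

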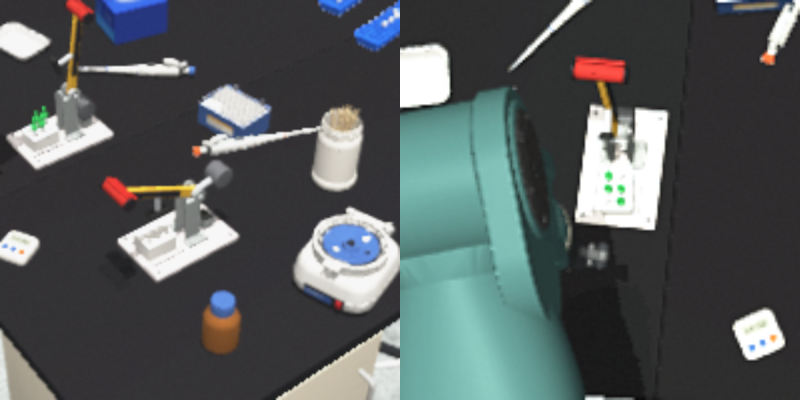

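The picture shows the green-tube bar upright at its stop (handle at (80,10) left, (600,70) right). The green tubes are still standing in their rack, the other bar is down, and the robot is clear. Handing in.

```bash
python3 -c "from bench import *; print(close_job())"
```

```text
the job is handed in; nothing more can be done
None
```

The bar over the green-capped tubes was pushed past its balance point and now rests at its back stop. The other bar is still down, both racks look undisturbed, and the job is handed in, with no verdict returned.

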